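# Open the light, seat the nuts, wind the timer

## Task

Get the nuts ready for a timed look under the light: slide the white light unit's lens shutter fully open, set the unit's black-knobbed rod to its middle click, and slide every hex nut across the black stage plate, without lifting it off, until it drops flat into a pocket of its own. Once all of that is done, wind the key on top of the grey timer clockwise, a part turn at a time, until it will go no further. Leave the jar, slide box and eyepiece where they stand; if a nut is jolted out of place, put it back the same way.

Things in the scene. Friction and masses are not known exactly. Their poses are not given: they have to be found in the camera images.
- plate: Fixed black stage plate, 310 (its x) x 400 (its y) x 20 mm high, lying on the bench. Origin at the centre of its underside; x points away from the robot (turned a little from start to start), z up; its top is at z = 20 mm. Three round pockets lie in a row along y in its far half; the nuts start on its plain near half.
- pocket1 (a point): Centre of the silvery floor of pocket 1 of the plate (the +y one): round, 97 mm across, 9 mm deep (floor 11 mm above the bench), with a 2 mm chamfer. Pockets are 130 mm apart and any nut may use any pocket.
- pocket2 (a point): Centre of the silvery floor of pocket 2 of the plate (the middle one): round, 97 mm across, 9 mm deep (floor 11 mm above the bench), with a 2 mm chamfer. Pockets are 130 mm apart and any nut may use any pocket.
- pocket3 (a point): Centre of the silvery floor of pocket 3 of the plate (the -y one): round, 97 mm across, 9 mm deep (floor 11 mm above the bench), with a 2 mm chamfer. Pockets are 130 mm apart and any nut may use any pocket.
- nut1_c (a point): Centre, half-way up and on the axis, of steel hex nut 1: 78 mm across flats, 90 mm across corners, 28 mm high, with a 50 mm hole right through, 0.5 to 0.7 kg. Too wide for the gripper over the flats; shove it from outside, or drag it with shut fingertips put down in its hole. z along the hole. Its centre is 34 mm above the bench lying on the plate and 25 mm when seated in a pocket. All nuts are alike; 2 or 3 are present, an absent one reads None.
- nut2_c (a point): Centre, half-way up and on the axis, of steel hex nut 2: 78 mm across flats, 90 mm across corners, 28 mm high, with a 50 mm hole right through, 0.5 to 0.7 kg. Too wide for the gripper over the flats; shove it from outside, or drag it with shut fingertips put down in its hole. z along the hole. Its centre is 34 mm above the bench lying on the plate and 25 mm when seated in a pocket. All nuts are alike; 2 or 3 are present, an absent one reads None.
- nut3_c (a point): Centre, half-way up and on the axis, of steel hex nut 3: 78 mm across flats, 90 mm across corners, 28 mm high, with a 50 mm hole right through, 0.5 to 0.7 kg. Too wide for the gripper over the flats; shove it from outside, or drag it with shut fingertips put down in its hole. z along the hole. Its centre is 34 mm above the bench lying on the plate and 25 mm when seated in a pocket. All nuts are alike; 2 or 3 are present, an absent one reads None.
- lightbox: Fixed white light unit, 110 x 110 x 100 mm high, with a black lens ring on top under an aluminium sliding shutter between two rails (80 mm over both, tops at 121 mm). Origin at the centre of its underside, z up. The rod comes out of its -x face (towards the robot), 50 mm from the origin, level, 70 mm above the bench, and slides along the unit's x. It and the timer stand either side of the plate; the sides swap.
- shutter (a joint): Travel of the lens shutter on top of the light unit, m: 0 shut (over the lens), 0.06 fully open (hard stop); grows as it is pushed along the unit's +x, away from the robot. It starts at 0 to 0.012, stays where it is left, and takes about 2 N to slide.
- shutter_post (a point): Centre, half-way up, of the black upright grip post on the shutter: 16 mm across, 34 mm high (119 to 153 mm above the bench), standing on the flat shutter plate, whose top is at 119 mm. It is 30 mm from the unit's origin along its -x when shut, and moves with the shutter.
- rod (a joint): Travel of the rod, m: 0 pulled right out, 0.05 pushed right in, with clicks (sprung detents) at 0, 0.025 (the middle click) and 0.05. It grows as the rod is pushed towards the unit's +x. It starts right out. About 6 N takes it over a click; near a click it snaps in by itself.
- rod_knob (a point): Centre of the black knob on the rod's end: a cylinder 36 mm across and 22 mm long, its axis along the unit's x, 70 mm above the bench; it can be pinched across from above. It is 91 mm (rod in) to 141 mm (rod out) from the unit's origin, along the unit's -x. The steel rod behind it is 12 mm thick.
- timer: Fixed grey spring timer, 116 x 116 x 90 mm high, with a white dial on its top and on its -x face. Origin at the centre of its underside, z up. The winding key stands in the middle of its top.
- key (a joint): Winding angle of the key, rad: grows as it is turned clockwise seen from above, to a hard stop at 5.6 (fully wound). It starts at 0 to 0.6. Sprung, but a friction clutch holds it wherever it is let go; 0.1 to 0.2 N m turns it.
- key_grip (a point): Centre of the key's flat steel wing, 123 mm above the bench on the key's upright axis: the wing is 72 mm long, 10 mm thick and 36 mm high (105 to 141 mm above the bench). At joint 0 it lies along the timer's x; it turns with the joint (clockwise from above). Pinch it across its thickness from above.
- jar: Bystander: amber glass jar, 56 mm across, 75 mm high, origin under its centre. Beyond the plate's far side or corner.
- slidebox: Bystander: blue and white slide box, 62 x 92 x 32 mm, origin under its centre. Beyond the plate's far side or corner.
- eyepiece: Bystander: black eyepiece standing on end, 42 mm across, 60 mm high, origin under its centre. Beyond the plate's far side or corner.
Not all that is in view belongs to the job. Leave any green look-alike of the timer alone.

How it is judged:
On the way, in this order (a step that is already met when the one before it is completed fails the run):
1. every nut present lies flat in a pocket of its own, the lens shutter is fully open and the rod is on its middle click ((horizontal distance between nut1_c and pocket1 below 0.008 m or horizontal distance between nut1_c and pocket2 below 0.008 m or horizontal distance between nut1_c and pocket3 below 0.008 m) and z of each of nut1_c, nut2_c, nut3_c in the frame of plate below 0.0285 m and angle between each of nut1_c, nut2_c, nut3_c's own z axis and vertical below 0.08 rad and (horizontal distance between nut2_c and pocket1 below 0.008 m or horizontal distance between nut2_c and pocket2 below 0.008 m or horizontal distance between nut2_c and pocket3 below 0.008 m) and (horizontal distance between nut3_c and pocket1 below 0.008 m or horizontal distance between nut3_c and pocket2 below 0.008 m or horizontal distance between nut3_c and pocket3 below 0.008 m) and value of joint shutter above 0.05 m and value of joint rod between 0.0205 and 0.0295 m), for 0.2 s.
2. after that, the key is wound to its stop (value of joint key above 5.35 rad), for 0.2 s.
At the end, for the whole second after the job is handed in: Every nut present lies at rest and flat in a pocket (centre within 8 mm of the pocket's, less than 28.5 mm above the plate's underside, tilted less than 0.08 rad), the shutter is open past 50 of its 60 mm, the rod is within 4.5 mm of its middle click, and the key is wound past 5.35 rad of its 5.6 (all of step 1 and value of joint key above 5.35 rad and linear speed of each of nut1, nut2, nut3 below 0.02 m/s); the robot touches nothing.
It fails at once if a nut is lifted off the plate (more than 20 mm above where it lies on it) (z of any of nut1_c, nut2_c, nut3_c in the frame of plate above 0.054 m).
It fails at once if the jar, slide box or eyepiece is moved more than 30 mm or tipped over (distance of any of jar, slidebox, eyepiece from where it was at the start of the episode above 0.03 m or angle between any of jar, slidebox, eyepiece's own z axis and vertical above 0.5 rad).
Of nut1, nut2, nut3 only 2 to 3 are there at a start; the rules pass over those that are not, and their reading is None.
At some moment in a run one of nut1, nut2, nut3 may be knocked a few centimetres aside while the robot is not near it.
Once in a run the grip may slacken for a moment while it holds something.
It also fails if it takes over 208 s, if anything falls off the work surface, if the arm or the gripper's body presses on something with over 40 N, if the wrist force passes 120 N, or if a joint passes its speed limit or range.

## Robot

A 7-joint arm with a two-finger parallel gripper is mounted at the origin on the work surface. World frame = base frame: x ahead of the robot, y to its left, z up, the work surface at z = 0. Lengths are in m, angles in rad, forces in N, time in s.
With the tool pointing down it reaches from about 0.425 to 0.975 m from the base axis. Payload 16.7 kg.
Tool frame: the origin (TCP) lies midway between the tips of the shut fingers; the grasp point (between the pads) lies 19 mm behind it; y points along the fingers, z is the direction in which the jaws open and shut, and the axes are right-handed (so a half turn about y gives the same grasp; the last joint's range is limited). The gripper opens to 85 mm and grips with 20 to 120 N. Pads are 22 mm wide; open, the fingers measure 114 mm over their backs; the gripper's body (76 mm by 85 mm) begins 54 mm behind the grasp point. The pads swing forward as they close: fully open they stand 13 mm farther back than shut.
Start: joints at [-1.419, 0.426, 0.074, 1.606, -0.034, 1.111, -0.067], TCP at [0.201, 0.644, 0.231] pointing down, gripper open.
Joint ranges: [-2.85, 2.85], [-0.5, 2.14], [-1.23, 1.37], [0.21, 2.46], [-1.02, 4.16], [0.16, 2.05], [-2.73, 2.73]. Speed limits (rad/s): [1.89, 1.89, 2.39, 2.39, 3.01, 3.01, 3.01].

## Interface

Orientations are given as a rotation vector (axis times angle).
In Python, from cell import sensors, optics, r gives the robot as it stands.
- The arm moves only by the shell command python3 -m handwheel 'ROWS' [FORCE]. ROWS is JSON, a list of rows, each a list of 3 entries, a list of its own where there are three numbers: the shift along the tool's x, y, z as a fraction of full scale, then the turn, a rotation vector about the tool's x, y, z as a fraction of full scale, then the opening, from -1 (shut) to 1 (fully open). A call has exactly 8 rows; each row shifts and turns the commanded pose from where the row before left it, along the tool's axes as they then stand; what a row does not reach is not made up. Full scale, the value 1, is 25 mm for a shift and 0.1 rad for a turn. A row lasts 1/12 s, in which the tool goes at most 41.7 mm and 7.16 degrees, less where a joint would pass 70% of its speed; a pose out of reach is approached as far as the arm can. A call with a number of a shift or a turn outside -1 to 1 is refused whole. A call with a gripper value outside its range is refused whole. The fingers move at their own pace and stop on an object; FORCE is the grip in N (left out, the last holds). Time passes only in rows, so rows that do not move let the fingers close, or fill a call up. It gives the time, the measured TCP pose, the force and the opening at its end, in the units of the state.
- sensors.get_obs(): the state, without advancing time (a new reading comes with each control period).
- optics.get_image(name): name is "scene" or "top"; returns (picture, depth): 384x512x3 uint8, red, green, blue; 384x512 float32, m along the optical axis (not along the pixel's ray), 0 where there is no reading.
- optics.camera_model(name): a dict with "fx", "fy", "cx", "cy" (pixels), "rvec" (rotation vector, rad) and "tvec" (3), from world to camera coordinates, as OpenCV has them. Camera axes: x right, y down, z forward; pixel columns grow to the right and rows downward; lengths in m; the calibration is good to about 2 mm. A picture is of the moment at which its call begins. camera_model takes no time and is no camera call.
- r.hand_in(): hands the job in, once; it reports no verdict.
The state is a dict: "time_s": time; "joint_positions": joint angles; "dq": joint speeds; "effort": joint torques, N m; "eef_pos": TCP position; "ee_rot": TCP orientation; "contact_force": force on the tool from outside, world axes, zero at the start; "wrist_torque": the same for the moment, N m; "opening": opening from 0.0 (shut) to 1.0 (fully open).
Only numpy, scipy, OpenCV 4.12 (cv2) and the standard library are available. Lean on these libraries where they do the work, as an engineer would, in place of code of your own. Each camera call takes 0.05 s, during which the arm holds its last target. There are 200 camera calls.

## Working session

There is one attempt and no reset: what is moved stays moved. The work goes in short steps, Python scripts to look and compute and a shell command to move; the robot and the scene stay as the last step left them, time stands still between calls to the robot, and variables do not carry over. Pictures are saved under pics/ and viewed, about 12 in all and at most 16, crops included, and the job is handed in when it is done.

```bash
mkdir -p pics; ls
cat > h.py <<'E'
import numpy as np, cv2
from scipy.spatial.transform import Rotation as R
from cell import sensors, optics, r
def cam(n):
    m=optics.camera_model(n); return m,R.from_rotvec(m['rvec']).as_matrix(),np.array(m['tvec'])
def px2w(n,u,v,d=None,z=None):
    m,Rm,t=cam(n); ray=np.array([(u-m['cx'])/m['fx'],(v-m['cy'])/m['fy'],1.])
    if z is None: return Rm.T@(ray*d-t)
    o=-Rm.T@t; w=Rm.T@ray; return o+w*(z-o[2])/w[2]
def w2px(n,p):
    m,Rm,t=cam(n); c=Rm@np.array(p)+t; return m['fx']*c[0]/c[2]+m['cx'],m['fy']*c[1]/c[2]+m['cy']
def cloud(n,dep):
    m,Rm,t=cam(n); v,u=np.indices(dep.shape)
    P=np.stack([(u-m['cx'])/m['fx']*dep,(v-m['cy'])/m['fy']*dep,dep],-1)
    P=(P-t)@Rm; P[dep==0]=np.nan; return P
def st():
    o=sensors.get_obs(); T=R.from_rotvec(o['ee_rot']).as_matrix()
    print('t',round(o['time_s'],2),'p',np.round(o['eef_pos'],4),'F',np.round(o['contact_force'],1),'op',round(float(o['opening']),3)); print(np.round(T,3)); return o,T
def snap(n,f):
    im,d=optics.get_image(n); cv2.imwrite('pics/'+f+'.png',im[:,:,::-1]); np.save('pics/'+f+'.npy',d); return im,d
E
python3 - <<'E'
from h import *
st()
for n in('scene','top'):
    print(n,cam(n)[0]); snap(n,n+'0')
E
```

```text
pics
t 0.0 p [0.2005 0.6441 0.2306] F [-0.   0.1  0.3] op 0.999
[[ 0.955 -0.     0.297]
 [-0.297 -0.001  0.955]
 [ 0.    -1.    -0.001]]
scene {'fx': 347.1467739218802, 'fy': 347.1467739218802, 'cx': 257.4393797969502, 'cy': 193.45832915537687, 'rvec': array([ 2.48802807,  0.63005579, -0.17862861]), 'tvec': array([-0.53695756, -0.19182125,  1.15015632])}
top {'fx': 454.56828089003125, 'fy': 454.56828089003125, 'cx': 255.96645552755072, 'cy': 188.01896487546452, 'rvec': array([ 1.96293597, -2.26638056,  0.22481654]), 'tvec': array([0.06746264, 0.62510808, 1.18528501])}
```

View pics/scene0.png

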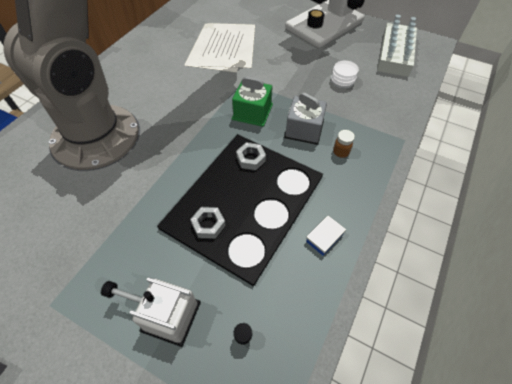

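View pics/top0.png

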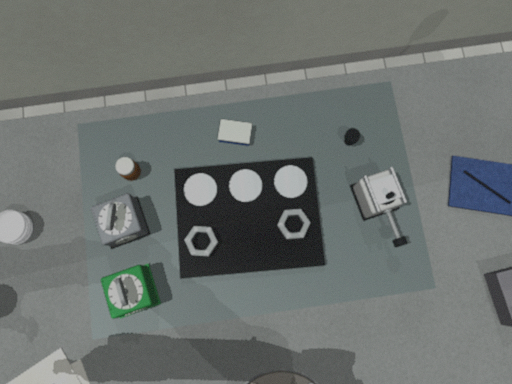

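Both views show two nuts on the near half of the plate, at top (201,240) and (293,224). The pockets are at (200,189), (245,185) and (291,181). The light unit is at (380,193) with its knob at (400,241), the grey timer is at (120,218), and a green decoy sits at (130,291). Next I'll measure these more precisely.

Run:
```python
from h import *
im=cv2.imread('pics/top0.png'); d=np.load('pics/top0.npy'); P=cloud('top',d)
g=cv2.cvtColor(im,cv2.COLOR_BGR2GRAY)
# pockets
for (u,v) in [(200,189),(245,185),(291,181)]:
    m=np.zeros_like(g); m[v-22:v+23,u-22:u+23]=1
    k=(m>0)&(g>180); vv,uu=np.nonzero(k); print('pocket',uu.mean(),vv.mean(),len(uu),np.round(px2w('top',uu.mean(),vv.mean(),z=.011),4),np.nanmedian(P[k],0).round(4))
for (u,v) in [(201,240),(293,224)]:
    Q=P[v-24:v+25,u-24:u+25]; k=(Q[...,2]>.040)&(Q[...,2]<.058); q=Q[k][:,:2].astype(np.float32)
    (c,rad)=cv2.minEnclosingCircle(q); print('nut',c,rad,q.mean(0),np.nanmedian(Q[k],0))
for nm,(u0,u1,v0,v1) in dict(light=(345,420,160,260),timer=(90,155,185,255),tg=(95,165,258,325)).items():
    Q=P[v0:v1,u0:u1]
    for lo,hi in [(.05,.085),(.085,.095),(.095,.105),(.105,.117),(.115,.123),(.123,.16)]:
        k=(Q[...,2]>lo)&(Q[...,2]<hi); 
        if k.sum()>8: q=Q[k][:,:2].astype(np.float32); c,s,a=cv2.minAreaRect(q); print(nm,lo,hi,k.sum(),np.round(c,4),np.round(s,4),round(a,1),q.mean(0).round(4))
a=cv2.resize(im[155:260,340:420],None,fx=5,fy=5,interpolation=cv2.INTER_CUBIC); b=cv2.resize(im[180:260,85:160],None,fx=5,fy=5,interpolation=cv2.INTER_CUBIC)
c=np.zeros((525,780,3),np.uint8); c[:525,:400]=a; c[:400,405:780]=b; cv2.imwrite('pics/crop0.png',c)
```

```text
pocket 199.01800327332242 189.08346972176759 611 [0.6592 0.1381 0.011 ] [0.6589 0.1383 0.0118]
pocket 242.81983805668017 185.4574898785425 494 [0.6518 0.0125 0.011 ] [0.6512 0.0133 0.0116]
pocket 286.1756756756757 180.85472972972974 296 [ 0.6473 -0.1126  0.011 ] [ 0.6477 -0.1125  0.0114]
nut (0.5082019567489624, 0.14810000360012054) 0.04386511445045471 [0.5078587  0.14850429] [0.50790118 0.14863096 0.04769116]
nut (0.5182762742042542, -0.10920870304107666) 0.044024720788002014 [ 0.5177088  -0.10888793] [ 0.51738657 -0.10890742  0.04761671]
light 0.05 0.085 361 [ 0.5182 -0.3562] [0.2055 0.0845] 27.9 [ 0.4989 -0.3452]
light 0.085 0.095 154 [ 0.5176 -0.3574] [0.2054 0.0882] 19.4 [ 0.5073 -0.3428]
light 0.095 0.105 395 [ 0.5642 -0.345 ] [0.0988 0.0864] 10.6 [ 0.5638 -0.3401]
light 0.105 0.117 225 [ 0.5656 -0.3534] [0.0985 0.082 ] 10.6 [ 0.5598 -0.3473]
light 0.115 0.123 704 [ 0.5661 -0.3526] [0.0993 0.0832] 10.2 [ 0.5656 -0.3528]
light 0.123 0.16 95 [ 0.5689 -0.3511] [0.0828 0.0781] 11.1 [ 0.5565 -0.3497]
timer 0.05 0.085 249 [0.5941 0.3613] [0.1141 0.1115] 13.2 [0.5734 0.3323]
timer 0.085 0.095 1369 [0.5948 0.361 ] [0.1097 0.1098] 13.8 [0.5927 0.3587]
timer 0.095 0.105 41 [0.592  0.3603] [0.1046 0.084 ] 9.3 [0.5903 0.3625]
timer 0.105 0.117 32 [0.5941 0.3563] [0.0034 0.0603] 77.3 [0.5943 0.3567]
timer 0.115 0.123 27 [0.5932 0.3569] [0.003  0.0657] 77.8 [0.5921 0.3574]
timer 0.123 0.16 170 [0.595  0.3613] [0.0124 0.0705] 77.4 [0.594  0.3603]
tg 0.05 0.085 193 [0.4011 0.3494] [0.1128 0.1113] 11.8 [0.401  0.3097]
tg 0.085 0.095 1529 [0.4025 0.35  ] [0.1098 0.1099] 11.9 [0.4017 0.3477]
tg 0.095 0.105 63 [0.4034 0.349 ] [0.1004 0.1003] 11.0 [0.3979 0.346 ]
tg 0.105 0.117 30 [0.4038 0.3452] [0.057  0.0031] 12.1 [0.4032 0.3455]
tg 0.115 0.123 23 [0.4038 0.3458] [0.0623 0.0022] 11.4 [0.4058 0.3461]
tg 0.123 0.16 176 [0.4021 0.3501] [0.0703 0.0116] 12.4 [0.4015 0.3485]
```

View pics/crop0.png

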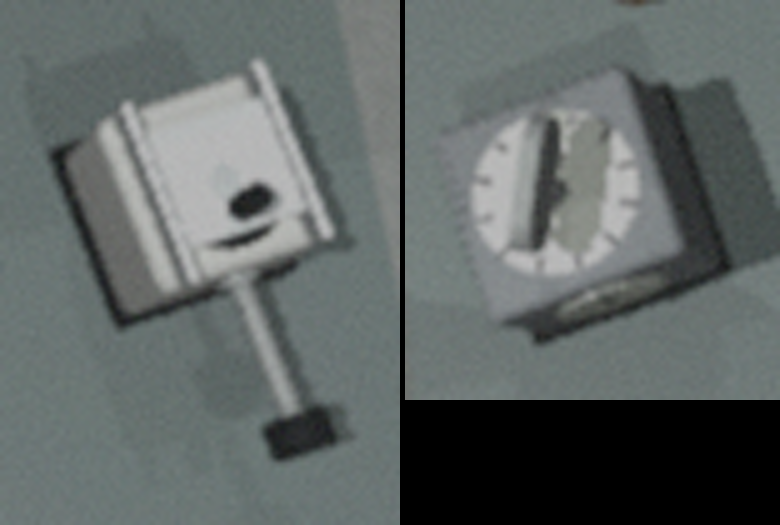

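The crop shows the light unit with its post at crop (251,201), i.e. full px (390,195), the knob at (300,432), i.e. (400,241), and the key wing at about (542,180), i.e. full (112,216). I'll refine the pocket and unit poses.

Run:
```python
from h import *
im=cv2.imread('pics/top0.png'); d=np.load('pics/top0.npy'); P=cloud('top',d)
g=cv2.cvtColor(im,cv2.COLOR_BGR2GRAY)
for (u,v) in [(200,189),(245,185),(291,181)]:
    m=np.zeros_like(g); m[v-21:v+22,u-21:u+22]=255
    k=((g>110)&(m>0)).astype(np.uint8); vv,uu=np.nonzero(k)
    e=cv2.minAreaRect(np.c_[uu,vv].astype(np.float32)); print('pocket',len(uu),uu.mean(),vv.mean(),e[0],e[1],px2w('top',uu.mean(),vv.mean(),z=.011).round(4),px2w('top',*e[0],z=.011).round(4))
def pts(u0,u1,v0,v1,lo,hi,dark=None):
    Q=P[v0:v1,u0:u1]; G=g[v0:v1,u0:u1]; k=(Q[...,2]>lo)&(Q[...,2]<hi)
    if dark: k&=G<dark
    return Q[k]
kn=pts(390,412,230,252,.075,.095); print('knob',len(kn),np.nanmean(kn,0),np.nanmin(kn,0),np.nanmax(kn,0))
po=pts(378,402,182,206,.135,.17); print('post',len(po),np.mean(po,0),po.min(0),po.max(0))
po=pts(378,402,182,206,.145,.17); print('posttop',len(po),np.mean(po,0))
ro=pts(384,404,212,236,.06,.085); print('rod',len(ro),np.mean(ro,0)); 
if len(ro)>10:
  w=np.linalg.svd(ro[:,:2]-ro[:,:2].mean(0))[2][0]; print('rod yaw',np.degrees(np.arctan2(w[1],w[0])))
# rails by depth >120 lines
ob=pts(345,420,160,212,.117,.126); c=cv2.minAreaRect(ob[:,:2].astype(np.float32)); print('shutter+rails',c)
e=cv2.Canny(g[155:225,345:420],60,150)
# rail pixel ends read off crop
for a,b in [((128,105),(190,280)),((258,63),(325,235))]:
    A=px2w('top',340+a[0]/5,155+a[1]/5,z=.121);B=px2w('top',340+b[0]/5,155+b[1]/5,z=.121); w=A-B; print('rail',A,B,np.degrees(np.arctan2(w[1],w[0])))
# scene cam
im2=cv2.imread('pics/scene0.png'); P2=cloud('scene',np.load('pics/scene0.npy'))
Q=P2[275:305,95:125]; k=(Q[...,2]>.07)&(Q[...,2]<.1); print('knob scene',k.sum(),Q[k].mean(0))
Q=P2[285:305,140:160]; k=(Q[...,2]>.13)&(Q[...,2]<.17); print('post scene',k.sum(),Q[k].mean(0) if k.any() else '')
```

```text
pocket 862 199.95011600928075 189.04408352668213 (200.0, 189.0) (32.0, 32.0) [0.6589 0.1355 0.011 ] [0.6591 0.1353 0.011 ]
pocket 866 245.13625866050808 185.0773672055427 (245.0, 185.0) (32.0, 32.0) [0.6519 0.0057 0.011 ] [0.6522 0.0061 0.011 ]
pocket 861 290.2229965156794 181.07084785133566 (290.0, 181.0) (32.0, 32.0) [ 0.645  -0.1241  0.011 ] [ 0.6453 -0.1234  0.011 ]
knob 119 [ 0.43017395 -0.37554405  0.08366164] [ 0.41478077 -0.39381629  0.07517371] [ 0.46045575 -0.36128002  0.09298128]
post 40 [ 0.54427258 -0.35467507  0.1500535 ] [ 0.53788325 -0.36290992  0.13549931] [ 0.55165527 -0.34847258  0.15752299]
posttop 32 [ 0.54480996 -0.35551965  0.15245473]
rod 120 [ 0.47841278 -0.36745973  0.07442858]
rod yaw -168.24940498705863
shutter+rails ((0.5664341449737549, -0.35244324803352356), (0.09940927475690842, 0.08204260468482971), 10.812446594238281)
rail [ 0.60729311 -0.31084501  0.121     ] [ 0.51135553 -0.3249058   0.121     ] 8.338014673052584
rail [ 0.61982474 -0.38297684  0.121     ] [ 0.52453284 -0.39884724  0.121     ] 9.455543833483043
knob scene 253 [ 0.43728919 -0.38109844  0.08065604]
post scene 79 [ 0.54785794 -0.36028425  0.14813376]
```

```bash
python3 -m handwheel '[[[0,0,0],[0,-0.83,0],-1],[[0,0,0],[0,-0.83,0],-1],[[0,0,0],[0,-0.83,0],-1],[[0.667,0,-0.958],[0,0,0],-1],[[0.667,0,-0.958],[0,0,0],-1],[[0.667,0,-0.958],[0,0,0],-1],[[0.667,0,-0.958],[0,0,0],-1],[[0.667,0,-0.958],[0,0,0],-1]]' 40
python3 -m handwheel '[[[0.667,0,-0.958],[0,0,0],-1],[[0.667,0,-0.958],[0,0,0],-1],[[0.667,0,-0.958],[0,0,0],-1],[[0.667,0,-0.958],[0,0,0],-1],[[0.667,0,-0.958],[0,0,0],-1],[[0.667,0,-0.958],[0,0,0],-1],[[0.667,0,-0.958],[0,0,0],-1],[[0.667,0,-0.958],[0,0,0],-1]]'
python3 -m handwheel '[[[0.667,0,-0.958],[0,0,0],-1],[[0.667,0,-0.958],[0,0,0],-1],[[0.667,0,-0.958],[0,0,0],-1],[[0.667,0,-0.958],[0,0,0],-1],[[0.667,0,-0.958],[0,0,0],-1],[[0.667,0,-0.958],[0,0,0],-1],[[0.667,0,-0.958],[0,0,0],-1],[[0,0,0],[0,0,0],-1]]'
python3 - <<'E'
from h import *
o,T=st(); print(o['joint_positions'])
for n,p in dict(n1=[.5082,.1481,.024],n2=[.5183,-.1092,.024]).items(): print(n,(T.T@(np.array(p)-o['eef_pos'])).round(4)*1000)
E
```

```text
time_s: 0.77
eef_pos: [0.2781, 0.519, 0.2309]
ee_rot: [-1.571, 0.042, -0.041]
contact_force: [0.0, 1.0, -0.1]
opening: -0.002
time_s: 1.43
eef_pos: [0.4011, 0.3206, 0.2312]
ee_rot: [-1.571, 0.042, -0.041]
contact_force: [1.3, 0.2, 0.4]
opening: 0.002
time_s: 2.1
eef_pos: [0.5106, 0.1432, 0.2313]
ee_rot: [-1.572, 0.045, -0.047]
contact_force: [-0.2, -0.5, -1.2]
opening: -0.002
t 2.1 p [0.5106 0.1432 0.2313] F [-0.2 -0.5 -1.2] op -0.002
[[ 0.998  0.001  0.059]
 [-0.059 -0.002  0.998]
 [ 0.001 -1.    -0.002]]
[-0.68494225  0.19134725  0.3307937   1.94483131 -0.07061866  1.01646562
  1.18960678]
n1 [ -2.8 207.3   5. ]
n2 [  22.3  207.8 -251.2]
```

```bash
python3 -m handwheel '[[[-0.11,1,0.2],[0,0,0],-1],[[0,1,0],[0,0,0],-1],[[0,1,0],[0,0,0],-1],[[0,1,0],[0,0,0],-1],[[0,1,0],[0,0,0],-1],[[0,1,0],[0,0,0],-1],[[0,0.6,0],[0,0,0],-1],[[0,0,0],[0,0,0],-1]]'
python3 -m handwheel '[[[0,0.3,0],[0,0,0],-1],[[0,0.3,0],[0,0,0],-1],[[0,0.3,0],[0,0,0],-1],[[0,0.3,0],[0,0,0],-1],[[0,0.3,0],[0,0,0],-1],[[0,0.16,0],[0,0,0],-1],[[0,0,0],[0,0,0],-1],[[0,0,0],[0,0,0],-1]]'
python3 - <<'E'
from h import *
o,T=st()
for n,p in dict(k1=[.5945,.361,.13],pk1=[.6589,.1355,.024]).items(): print(n,(T.T@(np.array(p)-o['eef_pos'])).round(4)*1000)
snap('scene','s1'); im=cv2.imread('pics/s1.png')[90:300,140:360]; cv2.imwrite('pics/s1c.png',cv2.resize(im,None,fx=3,fy=2.8))
E
```

```text
time_s: 2.77
eef_pos: [0.504, 0.1529, 0.0633]
ee_rot: [-1.573, 0.045, -0.038]
contact_force: [-0.5, -0.4, -0.9]
opening: 0.004
time_s: 3.43
eef_pos: [0.5058, 0.1535, 0.0247]
ee_rot: [-1.571, 0.042, -0.041]
contact_force: [-0.9, 0.8, -0.9]
opening: 0.003
t 3.43 p [0.5058 0.1535 0.0247] F [-0.9  0.8 -0.9] op 0.003
[[ 0.999 -0.     0.053]
 [-0.053 -0.     0.999]
 [-0.    -1.    -0.   ]]
k1 [  77.5 -105.4  211.8]
pk1 [153.8   0.6  -9.9]
```

View pics/s1c.png

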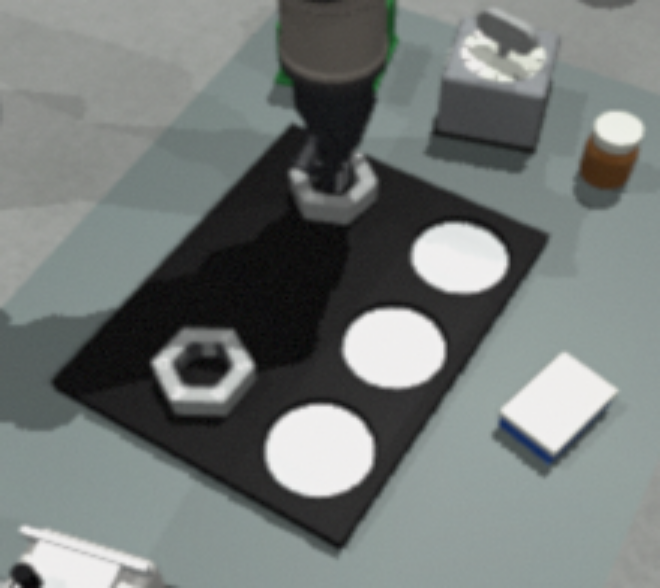

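The fingertips are inside nut 1's hole at (335,180) in the crop. Now I'll drag it to pocket 1.

```bash
python3 -m handwheel '[[[0.3,0,-0.025],[0,0,0],-1],[[0.3,0,-0.025],[0,0,0],-1],[[0.3,0,-0.025],[0,0,0],-1],[[0.3,0,-0.025],[0,0,0],-1],[[0.3,0,-0.025],[0,0,0],-1],[[0.3,0,-0.025],[0,0,0],-1],[[0.3,0,-0.025],[0,0,0],-1],[[0.3,0,-0.025],[0,0,0],-1]]'
python3 -m handwheel '[[[0.3,0,-0.025],[0,0,0],-1],[[0.3,0,-0.025],[0,0,0],-1],[[0.3,0,-0.025],[0,0,0],-1],[[0.3,0,-0.025],[0,0,0],-1],[[0.3,0,-0.025],[0,0,0],-1],[[0.3,0,-0.025],[0,0,0],-1],[[0.3,0,-0.025],[0,0,0],-1],[[0.3,0,-0.025],[0,0,0],-1]]'
python3 -m handwheel '[[[0.25,0,0],[0,0,0],-1],[[0.25,0,0],[0,0,0],-1],[[0.25,0,0],[0,0,0],-1],[[0.25,0,0],[0,0,0],-1],[[0.25,0,0],[0,0,0],-1],[[0.25,0,0],[0,0,0],-1],[[0.25,0,0],[0,0,0],-1],[[0,0,0],[0,0,0],-1]]'
python3 - <<'E'
from h import *
o,T=st()
for n,p in dict(pk1=[.6589,.1355,.024]).items(): print(n,(T.T@(np.array(p)-o['eef_pos'])).round(4)*1000)
snap('scene','s2'); im=cv2.imread('pics/s2.png')[90:300,140:360]; cv2.imwrite('pics/s2c.png',cv2.resize(im,None,fx=3,fy=2.8))
E
```

```text
time_s: 4.15
eef_pos: [0.566, 0.1454, 0.0247]
ee_rot: [-1.57, 0.042, -0.041]
contact_force: [-6.5, 1.2, 3.4]
opening: -0.002
time_s: 4.82
eef_pos: [0.6258, 0.1372, 0.0247]
ee_rot: [-1.57, 0.042, -0.041]
contact_force: [-4.8, 1.1, 0.6]
opening: 0.001
time_s: 5.48
eef_pos: [0.6705, 0.1348, 0.025]
ee_rot: [-1.57, 0.04, -0.043]
contact_force: [-0.3, -0.3, -0.5]
opening: -0.005
t 5.48 p [0.6705 0.1348 0.025 ] F [-0.3 -0.3 -0.5] op -0.005
[[ 0.999  0.002  0.053]
 [-0.053 -0.     0.999]
 [ 0.002 -1.     0.   ]]
pk1 [-11.7   1.    0.1]
```

View pics/s2c.png

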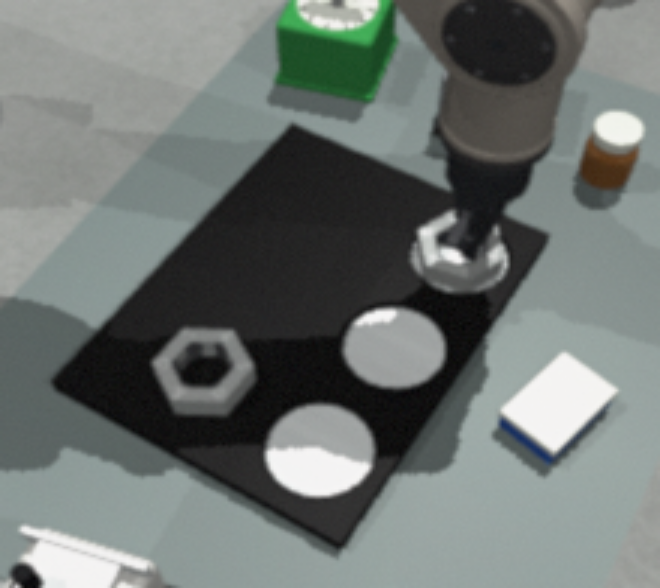

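Nut 1 looks seated at (460,250) in the crop. I'll lift out straight and go to nut 2.

```bash
python3 -m handwheel '[[[-0.24,0,0],[0,0,0],-1],[[0,-0.6,0],[0,0,0],-1],[[0,-1,0],[0,0,0],-1],[[0,-1,0],[0,0,0],-1],[[0,-1,0],[0,0,0],-1],[[-0.487,-0.4,-0.915],[0,0,0],-1],[[-0.487,0,-0.915],[0,0,0],-1],[[-0.487,0,-0.915],[0,0,0],-1]]'
python3 -m handwheel '[[[-0.487,0,-0.915],[0,0,0],-1],[[-0.487,0,-0.915],[0,0,0],-1],[[-0.487,0,-0.915],[0,0,0],-1],[[-0.487,0,-0.915],[0,0,0],-1],[[-0.487,0,-0.915],[0,0,0],-1],[[-0.487,0,-0.915],[0,0,0],-1],[[-0.487,0,-0.915],[0,0,0],-1],[[-0.487,0,-0.915],[0,0,0],-1]]'
python3 -m handwheel '[[[0,0.6,0],[0,0,0],-1],[[0,0.6,0],[0,0,0],-1],[[0,0,0],[0,0,0],-1],[[0,0,0],[0,0,0],-1],[[0,0,0],[0,0,0],-1],[[0,0,0],[0,0,0],-1],[[0,0,0],[0,0,0],-1],[[0,0,0],[0,0,0],-1]]'
python3 - <<'E'
from h import *
o,T=st()
for n,p in dict(n2=[.5183,-.1092,.024],pk3=[.645,-.1241,.024]).items(): print(n,(T.T@(np.array(p)-o['eef_pos'])).round(4)*1000)
im,d=snap('top','t1'); cv2.imwrite('pics/t1c.png',cv2.resize(im[140:300,160:420,::-1],None,fx=3,fy=3))
E
```

```text
time_s: 6.2
eef_pos: [0.6225, 0.0684, 0.1271]
ee_rot: [-1.57, 0.039, -0.043]
contact_force: [0.8, -1.0, -0.6]
opening: -0.0
time_s: 6.87
eef_pos: [0.515, -0.1097, 0.1261]
ee_rot: [-1.57, 0.04, -0.042]
contact_force: [0.9, -0.2, -0.2]
opening: 0.004
time_s: 7.53
eef_pos: [0.5162, -0.1087, 0.0954]
ee_rot: [-1.57, 0.041, -0.042]
contact_force: [0.2, -0.2, 0.5]
opening: -0.001
t 7.53 p [ 0.5162 -0.1087  0.0954] F [ 0.2 -0.2  0.5] op -0.001
[[ 0.999  0.001  0.052]
 [-0.052 -0.     0.999]
 [ 0.001 -1.     0.   ]]
n2 [ 2.1 71.4 -0.4]
pk3 [129.4  71.5  -8.6]
```

View pics/t1c.png

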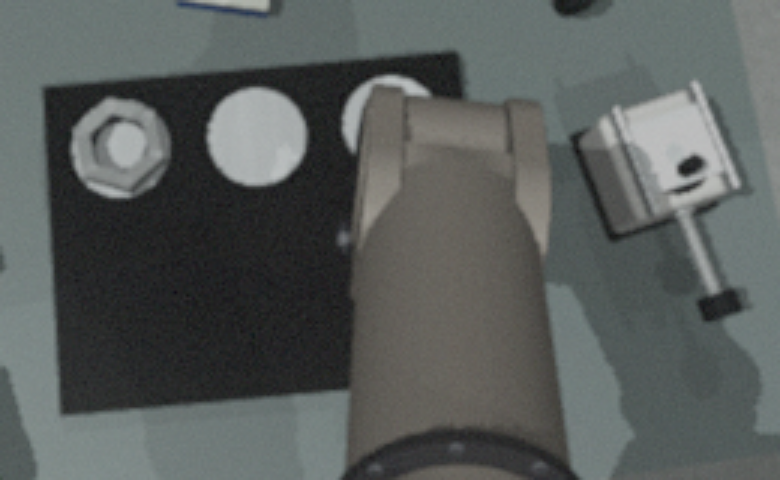

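Nut 1 sits in pocket 1 at crop (120,147). Now I'll drop into nut 2 and drag it to pocket 3.

```bash
python3 -m handwheel '[[[0.08,0.6,0],[0,0,0],-1],[[0,0.6,0],[0,0,0],-1],[[0,0.3,0],[0,0,0],-1],[[0,0.3,0],[0,0,0],-1],[[0,0.3,0],[0,0,0],-1],[[0,0.3,0],[0,0,0],-1],[[0,0.3,0],[0,0,0],-1],[[0,0.15,0],[0,0,0],-1]]' && sleep 0.1
python3 -m handwheel '[[[0.28,0,-0.0215],[0,0,0],-1],[[0.28,0,-0.0215],[0,0,0],-1],[[0.28,0,-0.0215],[0,0,0],-1],[[0.28,0,-0.0215],[0,0,0],-1],[[0.28,0,-0.0215],[0,0,0],-1],[[0.28,0,-0.0215],[0,0,0],-1],[[0.28,0,-0.0215],[0,0,0],-1],[[0.28,0,-0.0215],[0,0,0],-1]]'
python3 -m handwheel '[[[0.28,0,-0.0215],[0,0,0],-1],[[0.28,0,-0.0215],[0,0,0],-1],[[0.28,0,-0.0215],[0,0,0],-1],[[0.28,0,-0.0215],[0,0,0],-1],[[0.28,0,-0.0215],[0,0,0],-1],[[0.28,0,-0.0215],[0,0,0],-1],[[0.28,0,-0.0215],[0,0,0],-1],[[0.28,0,-0.0215],[0,0,0],-1]]'
python3 -m handwheel '[[[0.23,0,0],[0,0,0],-1],[[0.23,0,0],[0,0,0],-1],[[0.23,0,0],[0,0,0],-1],[[0.23,0,0],[0,0,0],-1],[[0.23,0,0],[0,0,0],-1],[[0,0,0],[0,0,0],-1],[[0,0,0],[0,0,0],-1],[[0,0,0],[0,0,0],-1]]'
python3 - <<'E'
from h import *
o,T=st(); 
for n,p in dict(pk3=[.645,-.1241,.024]).items(): print(n,(T.T@(np.array(p)-o['eef_pos'])).round(4)*1000)
E
```

```text
time_s: 8.25
eef_pos: [0.5176, -0.109, 0.0227]
ee_rot: [-1.57, 0.042, -0.041]
contact_force: [0.3, 0.8, 0.4]
opening: -0.0
time_s: 8.92
eef_pos: [0.5737, -0.1163, 0.0237]
ee_rot: [-1.57, 0.043, -0.041]
contact_force: [-7.1, 1.4, 3.5]
opening: 0.002
time_s: 9.58
eef_pos: [0.6299, -0.1236, 0.0235]
ee_rot: [-1.57, 0.042, -0.041]
contact_force: [-3.7, 0.9, -1.5]
opening: 0.001
time_s: 10.25
eef_pos: [0.6582, -0.1251, 0.0238]
ee_rot: [-1.571, 0.041, -0.042]
contact_force: [0.4, -0.2, -0.5]
opening: -0.003
t 10.25 p [ 0.6582 -0.1251  0.0238] F [ 0.4 -0.2 -0.5] op -0.003
[[ 0.999  0.001  0.053]
 [-0.053 -0.     0.999]
 [ 0.001 -1.    -0.   ]]
pk3 [-13.2  -0.3   0.3]
```

```bash
python3 -m handwheel '[[[-0.28,0,0],[0,0,0],-1],[[0,-0.6,0],[0,0,0],-1],[[0,-1,0],[0,0,0],-1],[[0,-1,0],[0,0,0],-1],[[0,-1,0],[0,0,0],-1],[[0,-1,0],[0,0,0],-1],[[0,-1,0],[0,0,0],-1],[[0,-1,0],[0,0,0],-1]]'
python3 -m handwheel '[[[0,-0.5,0],[0,-0.8,0],-1],[[0,0,0],[0,-0.8,0],-1],[[0,0,0],[0,-0.8,0],-1],[[-0.644,0,-0.753],[0,0,0],-1],[[-0.644,0,-0.753],[0,0,0],-1],[[-0.644,0,-0.753],[0,0,0],-1],[[-0.644,0,-0.753],[0,0,0],-1],[[-0.644,0,-0.753],[0,0,0],-1]]'
python3 -m handwheel '[[[-0.644,0,-0.753],[0,0,0],-1],[[-0.644,0,-0.753],[0,0,0],-1],[[-0.644,0,-0.753],[0,0,0],-1],[[-0.644,0,-0.753],[0,0,0],-1],[[-0.644,0,-0.753],[0,0,0],-1],[[-0.644,0,-0.753],[0,0,0],-1],[[0,0,0],[0,0,0],-1],[[0,0,0],[0,0,0],-1]]'
python3 - <<'E'
from h import *
o,T=st(); print(o['joint_positions'].round(2))
for n,p in dict(behind=[.5155,-.361,.128],post=[.545,-.3555,.128],knob=[.428,-.3786,.08]).items(): print(n,(T.T@(np.array(p)-o['eef_pos'])).round(4)*1000)
im,d=snap('scene','s3'); cv2.imwrite('pics/s3c.png',cv2.resize(im[220:370,60:300,::-1],None,fx=3,fy=3))
E
```

```text
time_s: 10.92
eef_pos: [0.6505, -0.1248, 0.1912]
ee_rot: [-1.57, 0.041, -0.043]
contact_force: [-0.2, 0.6, -0.1]
opening: 0.001
time_s: 11.58
eef_pos: [0.5883, -0.2331, 0.2024]
ee_rot: [-1.566, -0.147, 0.146]
contact_force: [1.2, 0.2, 0.6]
opening: 0.002
time_s: 12.25
eef_pos: [0.5142, -0.3625, 0.2023]
ee_rot: [-1.567, -0.145, 0.144]
contact_force: [-0.2, 0.4, -0.6]
opening: -0.002
t 12.25 p [ 0.5142 -0.3625  0.2023] F [-0.2  0.4 -0.6] op -0.002
[[ 0.983  0.001 -0.183]
 [ 0.183 -0.001  0.983]
 [ 0.001 -1.    -0.001]]
[ 0.23  0.39  0.37  1.76 -0.16  1.02  2.41]
behind [ 1.5 74.3  1.3]
post [31.5 74.3  1.3]
knob [-87.8 122.3   0. ]
```

View pics/s3c.png

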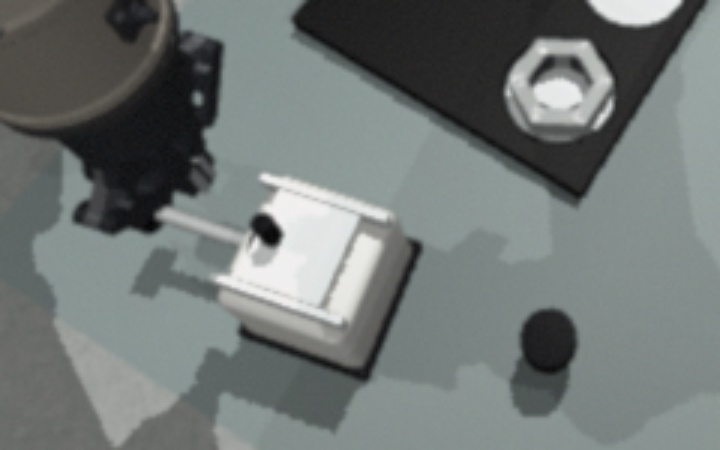

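Nut 2 is seated in pocket 3 at crop (560,90). The fingers are behind the shutter post, so I'll lower them and push.

```bash
python3 -m handwheel '[[[0,0.6,0.05],[0,0,0],-1],[[0,0.6,0],[0,0,0],-1],[[0,0.6,0],[0,0,0],-1],[[0,0.6,0],[0,0,0],-1],[[0,0.56,0],[0,0,0],-1],[[0,0,0],[0,0,0],-1],[[0,0,0],[0,0,0],-1],[[0,0,0],[0,0,0],-1]]'
python3 -m handwheel '[[[0.2,0,0],[0,0,0],-1],[[0.2,0,0],[0,0,0],-1],[[0.2,0,0],[0,0,0],-1],[[0.2,0,0],[0,0,0],-1],[[0.2,0,0],[0,0,0],-1],[[0.2,0,0],[0,0,0],-1],[[0.2,0,0],[0,0,0],-1],[[0.2,0,0],[0,0,0],-1]]'
python3 -m handwheel '[[[0.2,0,0],[0,0,0],-1],[[0.2,0,0],[0,0,0],-1],[[0.2,0,0],[0,0,0],-1],[[0.1,0,0],[0,0,0],-1],[[0.1,0,0],[0,0,0],-1],[[0.08,0,0],[0,0,0],-1],[[0.08,0,0],[0,0,0],-1],[[0,0,0],[0,0,0],-1]]'
python3 - <<'E'
from h import *
o,T=st()
for n,p in dict(org=[.5664,-.3524,.128],).items(): print(n,(T.T@(np.array(p)-o['eef_pos'])).round(4)*1000)
E
```

```text
time_s: 12.97
eef_pos: [0.5159, -0.3594, 0.1281]
ee_rot: [-1.566, -0.148, 0.147]
contact_force: [-0.5, -1.0, -0.2]
opening: -0.003
time_s: 13.63
eef_pos: [0.555, -0.3523, 0.127]
ee_rot: [-1.566, -0.147, 0.147]
contact_force: [-2.0, -1.3, 0.4]
opening: 0.004
time_s: 14.3
eef_pos: [0.5761, -0.3484, 0.1269]
ee_rot: [-1.565, -0.143, 0.149]
contact_force: [-12.4, 0.3, 7.9]
opening: 0.002
t 14.3 p [ 0.5761 -0.3484  0.1269] F [-12.4   0.3   7.9] op 0.002
[[ 0.983 -0.003 -0.185]
 [ 0.185  0.001  0.983]
 [-0.003 -1.     0.001]]
org [-10.3  -1.1  -2.2]
```

```bash
python3 -m handwheel '[[[-0.6,0,0],[0,0,0],-1],[[0,-1,0],[0,0,0],-1],[[0,-1,0],[0,0,0],-1],[[0,-1,0],[0,0,0],-1],[[-0.9,0,-0.08],[0,0,0],1],[[-0.9,0,0],[0,0,0],1],[[-0.9,0,0],[0,0,0],1],[[-0.9,0,0],[0,0,0],1]]'
python3 -m handwheel '[[[-0.9,0,0],[0,0,0],1],[[-0.94,0,0],[0,0,0],1],[[0,0,0],[0,0,0],1],[[0,0,0],[0,0,0],1],[[0,0,0],[0,0,0],1],[[0,0.6,0],[0,0,0],1],[[0,0.6,0],[0,0,0],1],[[0,0.6,0],[0,0,0],1]]'
python3 - <<'E'
from h import *
o,T=st(); print(o['joint_positions'].round(2))
for n,p in dict(knob=[.428,-.3786,.055]).items(): print(n,(T.T@(np.array(p)-o['eef_pos'])).round(4)*1000)
im,d=snap('scene','s4'); cv2.imwrite('pics/s4c.png',cv2.resize(im[220:370,60:300,::-1],None,fx=3,fy=3))
E
```

```text
time_s: 14.97
eef_pos: [0.4745, -0.3693, 0.2022]
ee_rot: [-1.566, -0.147, 0.147]
contact_force: [0.7, -0.5, -0.5]
opening: 0.564
time_s: 15.63
eef_pos: [0.4315, -0.3775, 0.1565]
ee_rot: [-1.566, -0.149, 0.148]
contact_force: [-0.1, -0.0, 0.2]
opening: 1.001
t 15.63 p [ 0.4315 -0.3775  0.1565] F [-0.1 -0.   0.2] op 1.001
[[ 0.982  0.001 -0.188]
 [ 0.188 -0.     0.982]
 [ 0.001 -1.    -0.   ]]
[ 0.3   0.36  0.38  1.93 -0.17  0.89  2.53]
knob [ -3.7 101.5  -0.4]
```

View pics/s4c.png

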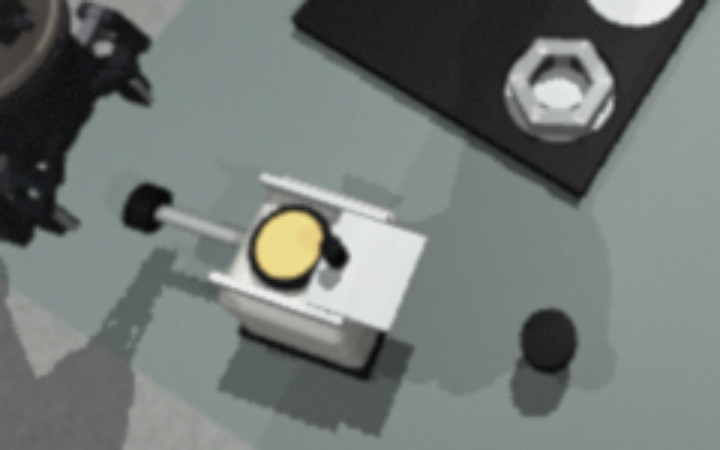

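The shutter is fully open, with the yellow lens showing at (290,243). The rod is still out, with the knob at (148,208). I'll pinch the knob.

```bash
python3 -m handwheel '[[[-0.15,0.7,0],[0,0,0],1],[[0,0.7,0],[0,0,0],1],[[0,0.7,0],[0,0,0],1],[[0,0.7,0],[0,0,0],1],[[0,0.6,0],[0,0,0],1],[[0,0.6,0],[0,0,0],1],[[0,0,0],[0,0,0],1],[[0,0,0],[0,0,0],1]]'
python3 -m handwheel '[[[0,0,0],[0,0,0],-1],[[0,0,0],[0,0,0],-1],[[0,0,0],[0,0,0],-1],[[0,0,0],[0,0,0],-1],[[0,0,0],[0,0,0],-1],[[0,0,0],[0,0,0],-1],[[0,0,0],[0,0,0],-1],[[0,0,0],[0,0,0],-1]]' 40
python3 - <<'E'
from h import *
st()
im,d=snap('scene','s5'); cv2.imwrite('pics/s5c.png',cv2.resize(im[220:370,60:300,::-1],None,fx=3,fy=3))
E
```

```text
time_s: 16.35
eef_pos: [0.4269, -0.3783, 0.0569]
ee_rot: [-1.565, -0.147, 0.148]
contact_force: [0.3, -0.0, 0.1]
opening: 0.997
time_s: 17.02
eef_pos: [0.4274, -0.3806, 0.0584]
ee_rot: [-1.569, -0.148, 0.144]
contact_force: [1.2, -6.6, 6.5]
opening: 0.405
t 17.02 p [ 0.4274 -0.3806  0.0584] F [ 1.2 -6.6  6.5] op 0.405
[[ 0.983  0.003 -0.185]
 [ 0.185 -0.003  0.983]
 [ 0.002 -1.    -0.004]]
```

```bash
python3 -m handwheel '[[[0.12,0,-0.08],[0,0,0],-1],[[0.12,0,0],[0,0,0],-1],[[0.12,0,0],[0,0,0],-1],[[0.12,0,0],[0,0,0],-1],[[0.12,0,0],[0,0,0],-1],[[0.12,0,0],[0,0,0],-1],[[0.12,0,0],[0,0,0],-1],[[0.12,0,0],[0,0,0],-1]]'
python3 -m handwheel '[[[0.04,0,0],[0,0,0],-1],[[0,0,0],[0,0,0],-1],[[0,0,0],[0,0,0],-1],[[0,0,0],[0,0,0],-1],[[0,0,0],[0,0,0],-1],[[0,0,0],[0,0,0],-1],[[0,0,0],[0,0,0],-1],[[0,0,0],[0,0,0],-1]]'
python3 -m handwheel '[[[0,0,0],[0,0,0],1],[[0,0,0],[0,0,0],1],[[0,0,0],[0,0,0],1],[[0,0,0],[0,0,0],1],[[0,0,0],[0,0,0],1],[[0,0,0],[0,0,0],1],[[0,0,0],[0,0,0],1],[[0,0,0],[0,0,0],1]]'
python3 -m handwheel '[[[0,-0.8,0],[0,0,0],1],[[0,-1,0],[0,0,0],1],[[0,-1,0],[0,0,0],1],[[0,-1,0],[0,0,0],1],[[0,-1,0],[0,0,0],1],[[0,-1,0],[0,0,0],1],[[-0.5,-0.5,0.5],[0,0,0],1],[[-0.5,0,0.5],[0,0,0],1]]'
python3 - <<'E'
from h import *
st()
im,d=snap('scene','s6'); cv2.imwrite('pics/s6c.png',cv2.resize(im[220:370,60:300,::-1],None,fx=3,fy=3))
E
```

```text
time_s: 17.73
eef_pos: [0.4517, -0.3763, 0.0583]
ee_rot: [-1.567, -0.149, 0.146]
contact_force: [-1.9, 2.7, 12.8]
opening: 0.411
time_s: 18.4
eef_pos: [0.4522, -0.3762, 0.0583]
ee_rot: [-1.566, -0.148, 0.146]
contact_force: [-1.2, 4.2, 13.5]
opening: 0.405
time_s: 19.07
eef_pos: [0.4513, -0.376, 0.057]
ee_rot: [-1.566, -0.147, 0.147]
contact_force: [0.9, -0.5, -0.6]
opening: 1.004
time_s: 19.73
eef_pos: [0.4231, -0.3569, 0.2173]
ee_rot: [-1.568, -0.149, 0.144]
contact_force: [0.3, -0.8, 0.0]
opening: 0.999
t 19.73 p [ 0.4231 -0.3569  0.2173] F [ 0.3 -0.8  0. ] op 0.999
[[ 0.983  0.004 -0.186]
 [ 0.186 -0.002  0.983]
 [ 0.003 -1.    -0.003]]
```

View pics/s6c.png

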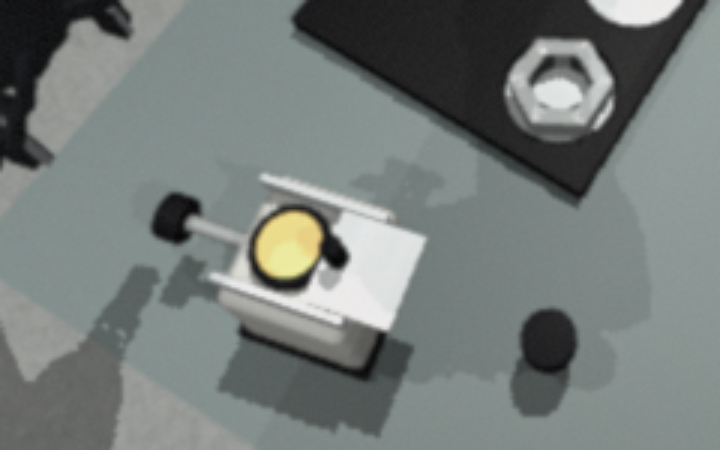

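The rod knob moved in to (176,218), consistent with the 25 mm of tool travel. I'll transit to the timer and align with the wing.

```bash
python3 -m handwheel '[[[0,0,0],[0,1,0],1],[[0,0,0],[0,1,0],1],[[0,0,0],[0,1,0],1],[[0,0,0],[0,1,0],1],[[0,0,0],[0,0.07,0],1],[[0.014,0,0.98],[0,0,0],1],[[0.014,0,0.98],[0,0,0],1],[[0.014,0,0.98],[0,0,0],1]]'
python3 -m handwheel '[[[0.014,0,0.98],[0,0,0],1],[[0.014,0,0.98],[0,0,0],1],[[0.014,0,0.98],[0,0,0],1],[[0.014,0,0.98],[0,0,0],1],[[0.014,0,0.98],[0,0,0],1],[[0.014,0,0.98],[0,0,0],1],[[0.014,0,0.98],[0,0,0],1],[[0.014,0,0.98],[0,0,0],1]]'
python3 -m handwheel '[[[0.014,0,0.98],[0,0,0],1],[[0.014,0,0.98],[0,0,0],1],[[0.014,0,0.98],[0,0,0],1],[[0.014,0,0.98],[0,0,0],1],[[0.014,0,0.98],[0,0,0],1],[[0.014,0,0.98],[0,0,0],1],[[0.014,0,0.98],[0,0,0],1],[[0.014,0,0.98],[0,0,0],1]]'
python3 -m handwheel '[[[0.014,0,0.98],[0,0,0],1],[[0.014,0,0.98],[0,0,0],1],[[0.014,0,0.98],[0,0,0],1],[[0.014,0,0.98],[0,0,0],1],[[0.014,0,0.98],[0,0,0],1],[[0.014,0,0.98],[0,0,0],1],[[0.014,0,0.98],[0,0,0],1],[[0.014,0,0.98],[0,0,0],1]]'
python3 -m handwheel '[[[0.014,0,0.98],[0,0,0],1],[[0.014,0,0.98],[0,0,0],1],[[0.014,0,0.98],[0,0,0],1],[[0,0,0],[0,0,0],1],[[0,0,0],[0,0,0],1],[[0,0,0],[0,0,0],1],[[0,0,0],[0,0,0],1],[[0,0,0],[0,0,0],1]]'
cat > chk.py <<'E'
from h import *
import sys
o,T=st(); print('j7',o['joint_positions'][6].round(2),'key',(T.T@(np.array([.5945,.361,.104])-o['eef_pos'])).round(4)*1000, 'yaw',np.degrees(np.arctan2(T[1,0],T[0,0])).round(1))
f=sys.argv[1]; im,d=snap('top',f); P=cloud('top',d)
pk=np.array([[.6589,.1355],[.6519,.0057],[.645,-.1241]])
for i,c in enumerate(pk):
    D=np.hypot(P[...,0]-c[0],P[...,1]-c[1]); k=(D<.056)&(P[...,2]>.03)&(P[...,2]<.07)
    if k.sum()>100: cc,rr=cv2.minEnclosingCircle(P[k][:,:2].astype(np.float32)); print('pocket',i+1,'nut off mm',((np.array(cc)-c)*1000).round(1),'r',round(rr,4),'z',np.median(P[k][:,2]).round(4))
    else: print('pocket',i+1,'empty',k.sum())
D=np.hypot(P[...,0]-.5945,P[...,1]-.361); k=(D<.045)&(P[...,2]>.125)&(P[...,2]<.15); 
if k.sum()>50: print('wing',cv2.minAreaRect(P[k][:,:2].astype(np.float32)))
k=(abs(P[...,0]-.44)<.05)&(abs(P[...,1]+.376)<.035)&(P[...,2]>.075)&(P[...,2]<.1)
if k.sum()>30: print('knob',P[k].mean(0),k.sum())
E
python3 chk.py t2
```

```text
time_s: 20.45
eef_pos: [0.4391, -0.2839, 0.2144]
ee_rot: [-1.564, 0.171, -0.17]
contact_force: [1.4, -0.6, 0.5]
opening: 1.005
time_s: 21.12
eef_pos: [0.4848, -0.0927, 0.2146]
ee_rot: [-1.564, 0.17, -0.17]
contact_force: [0.8, 0.0, 0.2]
opening: 1.001
time_s: 21.78
eef_pos: [0.5303, 0.098, 0.2145]
ee_rot: [-1.564, 0.17, -0.17]
contact_force: [0.5, -0.1, 0.3]
opening: 0.997
time_s: 22.45
eef_pos: [0.5758, 0.2886, 0.2143]
ee_rot: [-1.564, 0.17, -0.17]
contact_force: [0.2, -0.2, 0.1]
opening: 1.004
time_s: 23.12
eef_pos: [0.5929, 0.3579, 0.2147]
ee_rot: [-1.564, 0.173, -0.173]
contact_force: [0.2, 0.9, 0.3]
opening: 0.998
t 23.12 p [0.5929 0.3579 0.2147] F [0.2 0.9 0.3] op 0.998
[[ 0.976  0.     0.218]
 [-0.218 -0.     0.976]
 [ 0.    -1.    -0.   ]]
j7 0.76 key [  0.8 110.7   3.4] yaw -12.6
pocket 1 nut off mm [-1.5  0.8] r 0.0447 z 0.0387
pocket 2 empty 0
pocket 3 nut off mm [-0.2  0.6] r 0.0449 z 0.0387
wing ((0.5788214206695557, 0.3654405474662781), (0.012207044288516045, 0.03700430318713188), 77.71205139160156)
knob [ 0.45644911 -0.37056897  0.08304629] 128
```

View pics/t2.png

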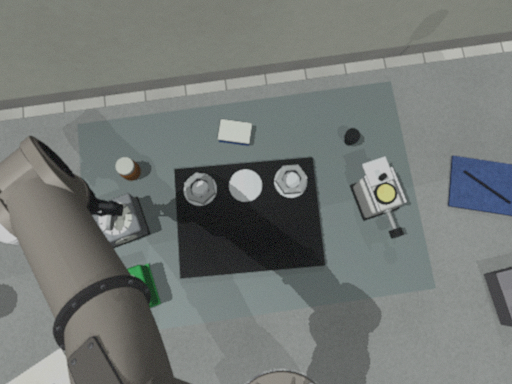

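Both nuts are seated (z 0.0387 at the top, offsets under 2 mm). The shutter is open, and the knob shifted about 26 mm, so the rod is on its middle click. Now for the key: I'll descend, pinch and wind clockwise.

```bash
python3 -m handwheel '[[[0.03,0.6,0.136],[0,0,0],1],[[0,0.6,0],[0,0,0],1],[[0,0.6,0],[0,0,0],1],[[0,0.6,0],[0,0,0],1],[[0,0.6,0],[0,0,0],1],[[0,0.6,0],[0,0,0],1],[[0,0.6,0],[0,0,0],1],[[0,0.22,0],[0,0,0],1]]'
python3 -m handwheel '[[[0,0,0],[0,0,0],-1],[[0,0,0],[0,0,0],-1],[[0,0,0],[0,0,0],-1],[[0,0,0],[0,0,0],-1],[[0,0,0],[0,0,0],-1],[[0,0,0],[0,0,0],-1],[[0,0,0],[0,0,0],-1],[[0,0,0],[0,0,0],-1]]' 40
python3 -m handwheel '[[[0,0,0],[0,0.2,0],-1],[[0,0,0],[0,0.5,0],-1],[[0,0,0],[0,0.8,0],-1],[[0,0,0],[0,0.8,0],-1],[[0,0,0],[0,0.8,0],-1],[[0,0,0],[0,0.8,0],-1],[[0,0,0],[0,0.8,0],-1],[[0,0,0],[0,0.8,0],-1]]'
python3 -c "
from h import *
o,T=st();print(o['wrist_torque'],o['joint_positions'][6])"
```

```text
time_s: 23.83
eef_pos: [0.5932, 0.3613, 0.1013]
ee_rot: [-1.566, 0.174, -0.171]
contact_force: [-0.8, -0.2, 0.4]
opening: 1.0
time_s: 24.5
eef_pos: [0.5942, 0.3604, 0.1047]
ee_rot: [-1.566, 0.174, -0.173]
contact_force: [-5.6, -9.2, 10.0]
opening: 0.118
time_s: 25.17
eef_pos: [0.5944, 0.3609, 0.1047]
ee_rot: [-1.486, 0.605, -0.606]
contact_force: [-3.5, -6.9, 7.2]
opening: 0.115
t 25.17 p [0.5944 0.3609 0.1047] F [-3.5 -6.9  7.2] op 0.115
[[ 0.715 -0.     0.699]
 [-0.699 -0.001  0.715]
 [ 0.001 -1.    -0.001]]
[-1.38159698  0.64862006  0.09140332] 0.2833572751608054
```

```bash
python3 -m handwheel '[[[0,0,0],[0,1,0],-1],[[0,0,0],[0,1,0],-1],[[0,0,0],[0,1,0],-1],[[0,0,0],[0,1,0],-1],[[0,0,0],[0,1,0],-1],[[0,0,0],[0,1,0],-1],[[0,0,0],[0,1,0],-1],[[0,0,0],[0,1,0],-1]]'
python3 -m handwheel '[[[0,0,0],[0,1,0],-1],[[0,0,0],[0,1,0],-1],[[0,0,0],[0,1,0],-1],[[0,0,0],[0,1,0],-1],[[0,0,0],[0,1,0],-1],[[0,0,0],[0,1,0],-1],[[0,0,0],[0,1,0],-1],[[0,0,0],[0,1,0],-1]]'
python3 -m handwheel '[[[0,0,0],[0,0.8,0],-1],[[0,0,0],[0,0.8,0],-1],[[0,0,0],[0,0.8,0],-1],[[0,0,0],[0,0.8,0],-1],[[0,0,0],[0,0.8,0],-1],[[0,0,0],[0,0.6,0],-1],[[0,0,0],[0,0,0],-1],[[0,0,0],[0,0,0],-1]]'
python3 -m handwheel '[[[0,0,0],[0,0,0],1],[[0,0,0],[0,0,0],1],[[0,0,0],[0,0,0],1],[[0,0,0],[0,0,0],1],[[0,0,0],[0,0,0],1],[[0,0,0],[0,0,0],1],[[0,-1,0],[0,0,0],1],[[0,-1,0],[0,0,0],1]]'
python3 -m handwheel '[[[0,-1,0],[0,0,0],1],[[0,-1,0],[0,0,0],1],[[0,-1,0],[0,0,0],1],[[0,-1,0],[0,0,0],1],[[0,0,0],[0,0,0],1],[[0,0,0],[0,0,0],1],[[0,0,0],[0,0,0],1],[[0,0,0],[0,0,0],1]]'
python3 chk.py t3
python3 - <<'E'
import cv2
im,i2=cv2.imread('pics/t3.png'),None
from h import *
s,d=snap('scene','s7')
a=cv2.resize(im[180:260,80:165],None,fx=4.5,fy=4.5); b=cv2.resize(s[75:155,265:350,::-1],None,fx=4.5,fy=4.5)
cv2.imwrite('pics/c7.png',np.hstack([a,b]))
E
```

```text
time_s: 25.83
eef_pos: [0.5951, 0.3612, 0.1048]
ee_rot: [-1.206, 1.211, -1.214]
contact_force: [2.3, -4.1, 2.2]
opening: 0.119
time_s: 26.5
eef_pos: [0.5959, 0.3609, 0.1049]
ee_rot: [-0.711, 1.771, -1.773]
contact_force: [7.5, -5.2, -1.5]
opening: 0.117
time_s: 27.17
eef_pos: [0.5962, 0.3605, 0.1049]
ee_rot: [-0.317, 2.051, -2.055]
contact_force: [8.3, -7.5, 0.9]
opening: 0.114
time_s: 27.83
eef_pos: [0.5933, 0.3617, 0.1534]
ee_rot: [-0.325, 2.053, -2.056]
contact_force: [1.4, 0.9, 0.3]
opening: 1.002
time_s: 28.5
eef_pos: [0.5937, 0.3621, 0.253]
ee_rot: [-0.324, 2.053, -2.054]
contact_force: [-0.4, -0.4, 0.0]
opening: 0.999
t 28.5 p [0.5937 0.3621 0.253 ] F [-0.4 -0.4  0. ] op 0.999
[[-0.952 -0.001  0.307]
 [-0.307 -0.001 -0.952]
 [ 0.001 -1.     0.   ]]
j7 -1.53 key [ -0.7 149.    1.2] yaw -162.1
pocket 1 nut off mm [3.1 3.4] r 0.05 z 0.0391
pocket 2 empty 0
pocket 3 nut off mm [0.4 1.8] r 0.0443 z 0.0387
wing ((0.5943721532821655, 0.36072733998298645), (0.07027091830968857, 0.010822386480867863), 19.074586868286133)
knob [ 0.45573555 -0.36989596  0.08296351] 128
```

View pics/c7.png

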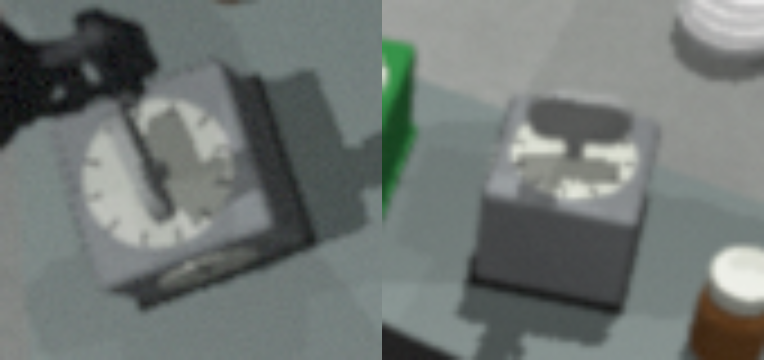

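The wing followed, now at about 19° (crop 1, near (150,165)); that is about 2.6 rad of winding. I'll turn back half a turn in the air, regrip and finish.

```bash
python3 -m handwheel '[[[0,0,0],[0,-0.99,0],1],[[0,0,0],[0,-0.99,0],1],[[0,0,0],[0,-0.99,0],1],[[0,0,0],[0,-0.99,0],1],[[0,0,0],[0,-0.99,0],1],[[0,0,0],[0,-0.99,0],1],[[0,0,0],[0,-0.99,0],1],[[0,0,0],[0,-0.99,0],1]]'
python3 -m handwheel '[[[0,0,0],[0,-0.99,0],1],[[0,0,0],[0,-0.99,0],1],[[0,0,0],[0,-0.99,0],1],[[0,0,0],[0,-0.99,0],1],[[0,0,0],[0,-0.99,0],1],[[0,0,0],[0,-0.99,0],1],[[0,0,0],[0,-0.99,0],1],[[0,0,0],[0,-0.99,0],1]]'
python3 -m handwheel '[[[0,0,0],[0,-0.99,0],1],[[0,0,0],[0,-0.99,0],1],[[0,0,0],[0,-0.99,0],1],[[0,0,0],[0,-0.99,0],1],[[0,0,0],[0,-0.99,0],1],[[0,0,0],[0,-0.99,0],1],[[0,0,0],[0,-0.99,0],1],[[0,0,0],[0,-0.99,0],1]]'
python3 -m handwheel '[[[0,0,0],[0,-0.99,0],1],[[0,0,0],[0,-0.99,0],1],[[0,0,0],[0,-0.99,0],1],[[0,0,0],[0,-0.99,0],1],[[0,0,0],[0,-0.99,0],1],[[0,0,0],[0,-0.99,0],1],[[0,0,0],[0,-0.99,0],1],[[0,0,0],[0,-0.99,0],1]]'
python3 chk.py t4
python3 - <<'E'
from h import *
im=cv2.imread('pics/t4.png'); cv2.imwrite('pics/t4c.png',cv2.resize(im[130:290,60:320],None,fx=3,fy=3))
E
```

```text
time_s: 29.27
eef_pos: [0.594, 0.362, 0.2534]
ee_rot: [-0.955, 1.541, -1.541]
contact_force: [0.3, 0.2, 0.5]
opening: 0.995
time_s: 29.93
eef_pos: [0.594, 0.3619, 0.2533]
ee_rot: [-1.348, 0.963, -0.963]
contact_force: [0.3, 0.5, 0.7]
opening: 0.997
time_s: 30.6
eef_pos: [0.594, 0.3619, 0.2533]
ee_rot: [-1.543, 0.353, -0.352]
contact_force: [-0.6, -0.3, -0.0]
opening: 0.997
time_s: 31.27
eef_pos: [0.594, 0.3619, 0.2532]
ee_rot: [-1.555, -0.268, 0.27]
contact_force: [-0.1, 0.7, 0.5]
opening: 1.0
t 31.27 p [0.594  0.3619 0.2532] F [-0.1  0.7  0.5] op 1.0
[[ 0.942 -0.001 -0.336]
 [ 0.336 -0.001  0.942]
 [-0.001 -1.    -0.   ]]
j7 1.32 key [  0.3 149.2  -1. ] yaw 19.6
pocket 1 nut off mm [-1.7  0.6] r 0.0444 z 0.0388
pocket 2 empty 0
pocket 3 nut off mm [0.2 1.1] r 0.0449 z 0.0392
wing ((0.5938639044761658, 0.3611111044883728), (0.07039884477853775, 0.01133856549859047), 19.25385093688965)
knob [ 0.45567215 -0.37105365  0.08302976] 122
```

View pics/t4c.png

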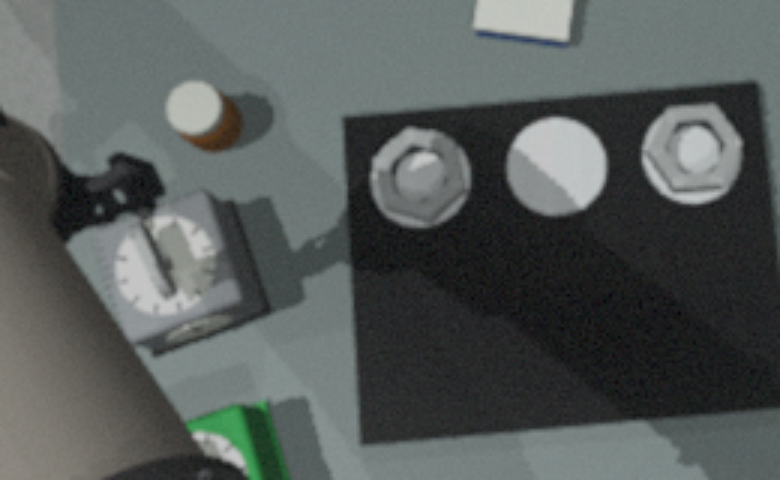

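Nuts are still seated at crop (420,177) and (692,153). I'll regrip the wing, which is aligned at 19°.

```bash
python3 -m handwheel '[[[0,1,0],[0,0,0],1],[[0,1,0],[0,0,0],1],[[0,1,0],[0,0,0],1],[[0,0.6,0],[0,0,0],1],[[0,0.6,0],[0,0,0],1],[[0,0.6,0],[0,0,0],1],[[0,0.6,0],[0,0,0],1],[[0,0.55,0],[0,0,0],1]]'
python3 -m handwheel '[[[0,0,0],[0,0,0],-1],[[0,0,0],[0,0,0],-1],[[0,0,0],[0,0,0],-1],[[0,0,0],[0,0,0],-1],[[0,0,0],[0,0,0],-1],[[0,0,0],[0,0,0],-1],[[0,0,0],[0,0,0],-1],[[0,0,0],[0,0,0],-1]]' 40
python3 -m handwheel '[[[0,0,0],[0,0.3,0],-1],[[0,0,0],[0,0.7,0],-1],[[0,0,0],[0,1,0],-1],[[0,0,0],[0,1,0],-1],[[0,0,0],[0,1,0],-1],[[0,0,0],[0,1,0],-1],[[0,0,0],[0,1,0],-1],[[0,0,0],[0,1,0],-1]]'
python3 -m handwheel '[[[0,0,0],[0,1,0],-1],[[0,0,0],[0,1,0],-1],[[0,0,0],[0,1,0],-1],[[0,0,0],[0,1,0],-1],[[0,0,0],[0,1,0],-1],[[0,0,0],[0,1,0],-1],[[0,0,0],[0,1,0],-1],[[0,0,0],[0,1,0],-1]]'
python3 -m handwheel '[[[0,0,0],[0,1,0],-1],[[0,0,0],[0,1,0],-1],[[0,0,0],[0,1,0],-1],[[0,0,0],[0,1,0],-1],[[0,0,0],[0,1,0],-1],[[0,0,0],[0,1,0],-1],[[0,0,0],[0,0.7,0],-1],[[0,0,0],[0,0.7,0],-1]]'
python3 -c "
from h import *
o,T=st();print(o['wrist_torque'],o['joint_positions'][6],np.degrees(np.arctan2(T[1,0],T[0,0])))"
```

```text
time_s: 31.98
eef_pos: [0.5939, 0.3618, 0.1037]
ee_rot: [-1.555, -0.263, 0.264]
contact_force: [0.1, -0.6, 0.9]
opening: 1.002
time_s: 32.65
eef_pos: [0.5954, 0.3602, 0.1062]
ee_rot: [-1.556, -0.265, 0.263]
contact_force: [1.0, -9.0, 6.2]
opening: 0.115
time_s: 33.32
eef_pos: [0.5954, 0.3601, 0.1062]
ee_rot: [-1.553, 0.288, -0.29]
contact_force: [2.8, -9.3, 4.8]
opening: 0.112
time_s: 33.98
eef_pos: [0.5953, 0.36, 0.1062]
ee_rot: [-1.374, 0.907, -0.909]
contact_force: [1.0, -9.8, 5.4]
opening: 0.113
time_s: 34.65
eef_pos: [0.5951, 0.3599, 0.1062]
ee_rot: [-1.031, 1.451, -1.454]
contact_force: [1.1, -10.8, 6.3]
opening: 0.109
t 34.65 p [0.5951 0.3599 0.1062] F [  1.1 -10.8   6.3] op 0.109
[[-0.33   0.001  0.944]
 [-0.944 -0.002 -0.33 ]
 [ 0.001 -1.     0.001]]
[-2.22115271 -0.04190305  0.17678122] -0.5744090536423845 -109.27570406242097
```

```bash
python3 -m handwheel '[[[0,0,0],[0,0.5,0],-1],[[0,0,0],[0,0.5,0],-1],[[0,0,0],[0,0.5,0],-1],[[0,0,0],[0,0.4,0],-1],[[0,0,0],[0,0.3,0],-1],[[0,0,0],[0,0.3,0],-1],[[0,0,0],[0,0,0],-1],[[0,0,0],[0,0,0],-1]]'
python3 -c "
from h import *
o,T=st();print(o['wrist_torque'],o['joint_positions'][6],np.degrees(np.arctan2(T[1,0],T[0,0])))"
python3 -m handwheel '[[[0,0,0],[0,0.3,0],-1],[[0,0,0],[0,0.3,0],-1],[[0,0,0],[0,0.2,0],-1],[[0,0,0],[0,0,0],-1],[[0,0,0],[0,0,0],-1],[[0,0,0],[0,0,0],-1],[[0,0,0],[0,0,0],-1],[[0,0,0],[0,0,0],-1]]'
python3 -c "
from h import *
o,T=st();print(o['wrist_torque'],o['joint_positions'][6],np.degrees(np.arctan2(T[1,0],T[0,0])))"
```

```text
time_s: 35.32
eef_pos: [0.5951, 0.36, 0.1062]
ee_rot: [-0.874, 1.623, -1.626]
contact_force: [-0.3, -11.2, 7.2]
opening: 0.11
t 35.32 p [0.5951 0.36   0.1062] F [ -0.3 -11.2   7.2] op 0.11
[[-0.551  0.001  0.835]
 [-0.835 -0.002 -0.551]
 [ 0.001 -1.     0.002]]
[-2.18096639 -0.02672725  0.05059656] -0.7802449853282307 -123.40439676840022
time_s: 35.98
eef_pos: [0.5951, 0.36, 0.1062]
ee_rot: [-0.819, 1.677, -1.68]
contact_force: [0.8, -10.3, 6.8]
opening: 0.114
t 35.98 p [0.5951 0.36   0.1062] F [  0.8 -10.3   6.8] op 0.114
[[-0.615  0.001  0.788]
 [-0.788 -0.001 -0.615]
 [ 0.001 -1.     0.002]]
[-2.12582752 -0.00577603  0.08443001] -0.8467575312797854 -127.97568982601923
```

```bash
python3 -m handwheel '[[[0,0,0],[0,0.3,0],-1],[[0,0,0],[0,0.3,0],-1],[[0,0,0],[0,0.2,0],-1],[[0,0,0],[0,0,0],-1],[[0,0,0],[0,0,0],-1],[[0,0,0],[0,0,0],-1],[[0,0,0],[0,0,0],-1],[[0,0,0],[0,0,0],-1]]'
python3 -c "
from h import *
o,T=st();print(o['wrist_torque'],o['joint_positions'][6],np.degrees(np.arctan2(T[1,0],T[0,0])))"
python3 -m handwheel '[[[0,0,0],[0,0.3,0],-1],[[0,0,0],[0,0.3,0],-1],[[0,0,0],[0,0.2,0],-1],[[0,0,0],[0,0,0],-1],[[0,0,0],[0,0,0],-1],[[0,0,0],[0,0,0],-1],[[0,0,0],[0,0,0],-1],[[0,0,0],[0,0,0],-1]]'
python3 -c "
from h import *
o,T=st();print(o['wrist_torque'],o['joint_positions'][6],np.degrees(np.arctan2(T[1,0],T[0,0])))"
```

```text
time_s: 36.65
eef_pos: [0.5951, 0.36, 0.1062]
ee_rot: [-0.762, 1.729, -1.733]
contact_force: [0.9, -10.8, 8.5]
opening: 0.109
t 36.65 p [0.5951 0.36   0.1062] F [  0.9 -10.8   8.5] op 0.109
[[-0.675  0.001  0.738]
 [-0.738 -0.002 -0.675]
 [ 0.001 -1.     0.002]]
[-2.43728869  0.05779552  1.50392306] -0.9125707016189125 -132.4617414325411
time_s: 37.32
eef_pos: [0.5951, 0.36, 0.1063]
ee_rot: [-0.703, 1.779, -1.785]
contact_force: [0.6, -12.9, 8.2]
opening: 0.109
t 37.32 p [0.5951 0.36   0.1063] F [  0.6 -12.9   8.2] op 0.109
[[-0.731  0.001  0.683]
 [-0.683 -0.002 -0.731]
 [ 0.001 -1.     0.003]]
[-2.68699383  0.06243579  3.3214317 ] -0.978185772083699 -136.9385468042131
```

Torque climbed from 0.1 to 3.3 N m, so the stop is reached. I'll release, lift and check.

```bash
python3 -m handwheel '[[[0,0,0],[0,-0.7,0],-1],[[0,0,0],[0,0,0],-1],[[0,0,0],[0,0,0],1],[[0,0,0],[0,0,0],1],[[0,0,0],[0,0,0],1],[[0,0,0],[0,0,0],1],[[0,0,0],[0,0,0],1],[[0,0,0],[0,0,0],1]]'
python3 -m handwheel '[[[0,0,0],[0,0,0],1],[[0,-1,0],[0,0,0],1],[[0,-1,0],[0,0,0],1],[[0,-1,0],[0,0,0],1],[[0,-1,0],[0,0,0],1],[[0,-1,0],[0,0,0],1],[[0,-1,0],[0,0,0],1],[[0,0,0],[0,0,0],1]]'
python3 chk.py t5
python3 - <<'E'
from h import *
im=cv2.imread('pics/t5.png'); cv2.imwrite('pics/t5c.png',cv2.resize(im[100:280,60:430],None,fx=2.1,fy=2.1))
E
```

```text
time_s: 37.98
eef_pos: [0.5941, 0.3623, 0.1053]
ee_rot: [-0.755, 1.737, -1.737]
contact_force: [0.1, 0.8, -1.0]
opening: 0.946
time_s: 38.65
eef_pos: [0.596, 0.3624, 0.2603]
ee_rot: [-0.748, 1.737, -1.735]
contact_force: [0.8, -0.5, -0.4]
opening: 1.001
t 38.65 p [0.596  0.3624 0.2603] F [ 0.8 -0.5 -0.4] op 1.001
[[-0.683  0.005  0.731]
 [-0.731  0.003 -0.683]
 [-0.006 -1.     0.001]]
j7 -1.01 key [  2.9 156.3  -0.3] yaw -133.1
pocket 1 nut off mm [-2.3  0.4] r 0.0447 z 0.0389
pocket 2 empty 0
pocket 3 nut off mm [0.5 0.9] r 0.0449 z 0.0388
wing ((0.5935623645782471, 0.35962608456611633), (0.06863562762737274, 0.01018988061696291), 52.47794723510742)
knob [ 0.45533885 -0.37072818  0.08362855] 119
```

View pics/t5c.png

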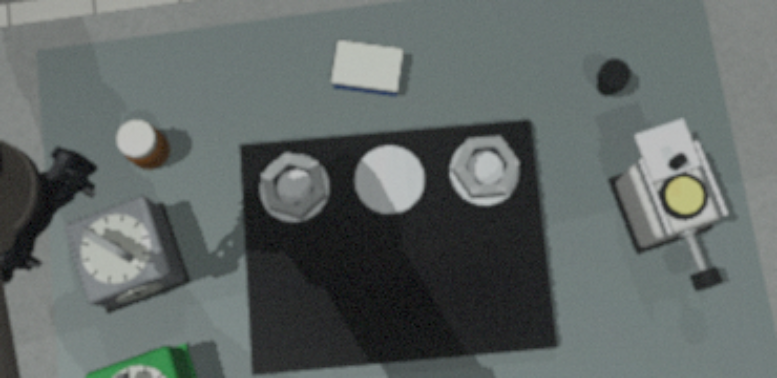

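The wing at 52.5° against a timer yaw of 13.8° puts the key at about 5.6 rad. Both nuts are seated at crop (293,187) and (485,170), the lens is open at (685,196), and the robot is clear of everything.

```bash
python3 -c "
from cell import r
print(r.hand_in())"
```

```text
the job is handed in; nothing more can be done
None
```

I finished every step and handed the job in at about 39 s of the 208 s allowed; the hand-in reports no verdict.

- **Nuts:** Two nuts were present. I dragged each one by its hole, one into pocket 1 and one into pocket 3, without lifting it. In the last picture they were within about 2.5 mm of the pocket centres, with their tops at about 39 mm, so both are seated flat.
- **Light unit:** I pushed the shutter to its hard stop, and the lens shows fully open. I pinched the rod's knob and moved it in about 25 mm to the middle click. The camera put the knob's shift at 26–27 mm, within its accuracy.
- **Timer:** I wound the key clockwise in two part turns. Wrist torque rose from 0.1 to 3.3 N m at the stop, and the wing's angle afterwards gives about 5.6 rad.
- **Everything else:** The jar, slide box, eyepiece and green timer were left alone. The gripper was open and clear of everything when I handed in.

One check disagreed. After the first part turn, a reading put nut 1 about 4.6 mm off its pocket centre. The fitted outline was too large, so I took it to be stray pixels, and the next two readings were normal. I saw no nut knocked aside and no slackened grip.

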